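# Clear the canister and flip the potting box open

## Task

Get the larger of the two grey potting boxes ready for filling: with the fingertips, push the amber canister sideways along the desk until it stands wholly clear of the front of that box, and flip the box's lid up by its front lip, over past upright, so that it leans back on its hinge and stays open by itself. Only push, and gently: do not pick up, squeeze or tip the canister, do not shift or lift the box, leave the smaller box shut and the other parts on the desk where they are.

Things in the scene. Friction and masses are not known exactly. Their poses are not given: they have to be found in the camera images.
- big: The larger grey plastic potting box, loose but heavy (1.6 kg with the transformer in it): 100 mm deep (x), 150 mm wide (y), rim 62 mm above the desk. Origin: centre of its underside; x points from its front to its hinged back, y along the hinge, z up. Its front (-x) faces the robot within 17 degrees. It stands to the left or the right of the smaller box.
- big_lid (a joint): Angle of the larger box's lid in rad: 0 shut, grows as its front rises; 1.57 upright; the hinge stops it at 1.95, leaning back. The hinge is loose: the lid (110 g) balances near 1.5, below about 1.4 it falls shut by its own weight and above about 1.6 it falls back open.
- big_lip (a point): Middle of the lower front edge of the lip on the larger box's lid, 122 mm from the hinge axis; moves with the lid. The lip is 100 mm wide along the box's y, 4 mm thick and overhangs the front face by 18 mm; shut, its underside is 62 mm above the desk. The lid is a plate 5 mm thick; lip and plate share one flat underside.
- big_hinge (a point): Middle of the hinge axis of the larger box, which runs along the box's y: 54 mm behind the box's centre, 60 mm above the desk (2 mm below the plane of the lid's underside when shut). Axes as the box.
- canister_mid (a point): Centre, half-way up, of the amber glass screw-top canister (60 mm diameter, 60 mm high with its black top, 0.24 kg, loose). It stands in front of the larger box, 125 to 145 mm before the box's centre. Pushed low it slides upright. On the side away from the smaller box the desk is free for 180 mm from the box's centre line.
- small: The smaller grey potting box with a shut hinged lid, same make: 80 mm deep, 96 mm wide, 52 mm high, lip overhang 18 mm; loose, 0.8 kg. Origin: centre of its underside. To be left alone.
- small_lid (a joint): Angle of the smaller box's lid, 0 shut. To be left shut.
- rca_plate: Gold jack plate, 34 x 84 mm with four jacks, 19 mm high, lying in front of the smaller box. Origin: centre of its underside.
- heat_spreader: Copper heat spreader, flat plate 62 x 92 x 6 mm with four holes, lying at the left rear. Origin: centre of its underside.
- tube_base: Tan bakelite tube base, 37 mm diameter, 34 mm high, standing between the two boxes. Origin: centre of its underside.
- capacitor: Black capacitor can, 35 mm diameter, 52 mm high, standing at the right rear. Origin: centre of its underside.
- solder_reel: Reel of solder, 54 mm diameter, 40 mm high, standing behind the boxes. Origin: centre of its underside.
- driver: Screwdriver, 170 mm long, lying behind the boxes across the desk.
Not all that is in view belongs to the job. What is shaped like the part that bears canister_mid but pink or red is not meant. Leave any yellow look-alike of the big alone.

How it is judged:
At the end, for the whole second after the job is handed in: Larger box: lid still and past 1.8 rad, box flat, level and within 30 mm of its start. Canister: standing upright and still on the desk, its centre over 100 mm to either side of that box's centre line. Smaller box shut (value of joint big_lid above 1.8 rad and velocity of joint big_lid between -0.1 and 0.1 rad/s and (y of canister_mid in the frame of big above 0.1 m or y of canister_mid in the frame of big below -0.1 m) and angle between canister_mid's own z axis and vertical below 0.1 rad and height (world z) of canister_mid below 0.036 m and linear speed of each of canister, big below 0.02 m/s and distance of big from where it was at the start of the episode below 0.03 m and angle between big's own z axis and vertical below 0.05 rad and height (world z) of big below 0.006 m and value of joint small_lid below 0.1 rad); the robot touches nothing.
It fails at once if the canister is lifted off the desk (12 mm) or tipped (23 degrees) (height (world z) of canister_mid above 0.042 m or angle between canister_mid's own z axis and vertical above 0.4 rad).
It fails at once if the canister is squeezed or struck with more than 15 N (contact force between the fingers and canister above 15 N).
It fails at once if the larger box is lifted (10 mm) or tipped (9 degrees) (height (world z) of big above 0.01 m or angle between big's own z axis and vertical above 0.15 rad).
It fails at once if the larger box or its lid is pushed with more than 20 N (contact force between any of the arm, the fingers and big above 20 N).
It fails at once if the smaller box is opened, or it or another part on the desk is disturbed (moved 25 mm) (value of joint small_lid above 0.3 rad or distance of any of rca_plate, heat_spreader, tube_base, capacitor, solder_reel, driver, small from where it was at the start of the episode above 0.025 m).
It also fails if it takes over 64 s, if anything falls off the work surface, if the arm or the gripper's body presses on something with over 40 N, if the wrist force passes 120 N, or if a joint passes its speed limit or range.

## Robot

A 7-joint arm with a two-finger parallel gripper is mounted at the origin on the work surface. World frame = base frame: x ahead of the robot, y to its left, z up, the work surface at z = 0. Lengths are in m, angles in rad, forces in N, time in s.
With the tool pointing down it reaches from about 0.375 to 0.925 m from the base axis. Payload 3.1 kg.
Tool frame: the origin (TCP) lies between the finger pads; the fingertips stand 19 mm ahead of it and the grasp point (between the pads) is the TCP; z points along the fingers, y is the direction in which the jaws open and shut (so a half turn about z gives the same grasp; the last joint's range is limited). The gripper opens to 85 mm and grips with 20 to 120 N. Pads are 22 mm wide; open, the fingers measure 114 mm over their backs; the gripper's body (76 mm by 85 mm) begins 54 mm behind the grasp point. The pads swing forward as they close: fully open they stand 13 mm farther back than shut.
Start: joints at [1.118, 0.383, 0.044, 1.598, -0.018, 1.161, -0.05], TCP at [0.226, -0.61, 0.25] pointing down, gripper open.
Joint ranges: [-2.61, 2.61], [-0.41, 2.15], [-1.48, 1.57], [0, 2.5], [-1.57, 4.71], [0.05, 1.97], [-2.85, 2.85]. Speed limits (rad/s): [2.79, 2.79, 3.14, 3.14, 3.14, 3.14, 3.14].

## Interface

Orientations are given as a unit quaternion [x, y, z, w].
In Python, from bench import move_ptp, movel, move_j, move_gripper, pause, inverse_kinematics, read_camera, camera_params, MotionError, sign_off, look_for, tip_of, read_time_s, read_qpos, read_joint_vel, read_effort, read_eef_pos, read_tcp_rot, read_ft_force, read_ft_torque, read_finger_gap gives the robot as it stands. Calls block until the motion is done:
- move_ptp(position, orientation): joint-space move of the TCP to a pose.
- movel(position, orientation=None, speed=0.15): straight line of the TCP; orientation=None keeps the orientation; speed is the mean speed in m/s.
- move_j(angles): joint-space move.
- move_gripper(opening, effort=None): finger opening in m; effort is the grip in N (None keeps the last); returns when the fingers have stopped.
- pause(seconds).
- inverse_kinematics(position, orientation): joint angles nearest the present ones, or None.
- read_camera(name): name is "side" or "top" or "wrist"; returns the picture (400x640x3 uint8, red, green, blue); there is no depth.
- camera_params(name): a dict with "K" (3x3 intrinsics, pixels), "camera_from_world" (4x4, takes a point from world to camera coordinates). Camera axes: x right, y down, z forward; pixel columns grow to the right and rows downward; lengths in m; the calibration is good to about 2 mm. A picture is of the moment at which its call begins: read the wrist's pose just before it. camera_params takes no time and is no camera call; for the wrist camera it gives the pose at the moment of the call.
A pose or a line that the arm cannot do raises MotionError and nothing moves.
- sign_off(): hands the job in, once; it reports no verdict.
Trained networks look in the newest picture that a camera, given by its name, has taken for a name from the list of things; names that differ only in an ending like _2 or _b are one class to them, and where a whole thing is asked for, a point or a joint stands for the part that bears it (a point fixed in the world has none). Each returns a list of dicts, best first, with "confidence" (0 to 1); they miss things now and then, are a little off and sometimes report something else, mostly with a low value. They report only what shows in the picture. A call takes as long as a camera call. They do not tell look-alikes from the thing itself.
- look_for(camera, name): "at" ([column, row] in pixels, amid what is visible of it).
- tip_of(camera, name): "at" ([column, row] in pixels: a listed point, or the origin of a listed thing).
Readings, each from a call of its own:
- read_time_s(): time.
- read_qpos(): joint angles.
- read_joint_vel(): joint speeds.
- read_effort(): joint torques, N m.
- read_eef_pos(): TCP position.
- read_tcp_rot(): TCP orientation.
- read_ft_force(): force on the tool from outside, world axes, zero at the start.
- read_ft_torque(): the same for the moment, N m.
- read_finger_gap(): finger opening in m.
Only numpy, scipy, OpenCV 4.12 (cv2) and the standard library are available. Lean on these libraries where they do the work, as an engineer would, in place of code of your own. Each camera call takes 0.05 s, during which the arm holds its last target. There are 200 camera calls.

## Working session

There is one attempt and no reset: what is moved stays moved. The work goes in short steps, each a Python script; the robot and the scene stay as the last script left them, time stands still between calls to the robot, and variables do not carry over. Pictures are saved under pics/ and viewed, about 8 in all and at most 12, crops included, and the job is handed in when it is done.

```bash
ls; mkdir -p pics; cat > h.py <<'E'
import numpy as np, cv2
from bench import *
def shot(cam,name=None):
    im=read_camera(cam)
    if name: cv2.imwrite(f'pics/{name}.png',im[:,:,::-1])
    return im
def proj(cam,p):
    c=camera_params(cam);p=np.atleast_2d(p)
    q=(c['camera_from_world']@np.c_[p,np.ones(len(p))].T)[:3]
    u=c['K']@q
    return (u[:2]/u[2]).T
def onz(cam,uv,z):
    c=camera_params(cam);T=np.linalg.inv(c['camera_from_world'])
    d=T[:3,:3]@np.linalg.inv(c['K'])@np.array([uv[0],uv[1],1.]);o=T[:3,3]
    return o+d*(z-o[2])/d[2]
E
python3 - <<'E'
from h import *
for c in ['top','side']:
    shot(c,c+'0')
    for n,z in [('big',0),('big_lip',.062),('big_hinge',.06),('canister_mid',.03),('small',0),('rca_plate',0),('tube_base',0)]:
        for d in tip_of(c,n)[:3]: print(c,n,np.round(d['at'],0),round(d['confidence'],2),onz(c,d['at'],z).round(3))
print(read_time_s(),read_eef_pos(),read_tcp_rot(),read_finger_gap(),read_ft_force())
for c in ['top','side','wrist']: print(c,np.linalg.inv(camera_params(c)['camera_from_world']).round(2).tolist())
E
```

```text
pics
top big [477. 288.] 0.68 [ 0.34  -0.414  0.   ]
top big [378. 179.] 0.61 [ 0.627 -0.167  0.   ]
top big_lip [374. 198.] 0.88 [ 0.564 -0.151  0.062]
top big_lip [467. 266.] 0.64 [ 0.395 -0.373  0.062]
top big_lip [354. 130.] 0.18 [ 0.742 -0.102  0.062]
top big_hinge [500. 304.] 0.81 [ 0.303 -0.446  0.06 ]
top canister_mid [379. 227.] 0.93 [ 0.494 -0.164  0.03 ]
top canister_mid [349. 251.] 0.82 [ 0.434 -0.086  0.03 ]
top canister_mid [380. 269.] 0.66 [ 0.389 -0.163  0.03 ]
top small [263. 171.] 0.77 [0.65  0.138 0.   ]
top rca_plate [255. 216.] 0.59 [0.527 0.158 0.   ]
top tube_base [315. 183.] 0.64 [ 0.615 -0.001  0.   ]
top tube_base [262. 170.] 0.64 [0.653 0.142 0.   ]
top tube_base [456. 149.] 0.58 [ 0.707 -0.38   0.   ]
side big [401. 160.] 0.95 [ 0.345 -0.394  0.   ]
side big [296. 188.] 0.91 [ 0.647 -0.157  0.   ]
side big_lip [379. 144.] 0.74 [ 0.417 -0.377  0.062]
side big_lip [324. 174.] 0.61 [ 0.559 -0.14   0.062]
side big_lip [213. 297.] 0.26 [0.686 0.418 0.062]
side big_hinge [283. 166.] 0.87 [ 0.686 -0.176  0.06 ]
side canister_mid [384. 184.] 0.96 [ 0.387 -0.164  0.03 ]
side canister_mid [346. 183.] 0.7 [ 0.495 -0.152  0.03 ]
side canister_mid [366. 200.] 0.64 [ 0.428 -0.065  0.03 ]
side small [265. 245.] 0.61 [0.659 0.145 0.   ]
side rca_plate [315. 254.] 0.89 [0.53  0.162 0.   ]
side tube_base [293. 217.] 0.71 [0.619 0.004 0.   ]
0.8 [ 0.22584297 -0.60952444  0.25033151] [9.84301067e-01 1.76497607e-01 3.46263466e-05 4.68071638e-05] 0.08588046418228643 [-0.37838407  0.40751677 -0.05426259]
top [[-0.0, -0.99, 0.17, 0.37], [-1.0, 0.0, 0.01, -0.02], [-0.01, -0.17, -0.99, 1.2], [0.0, 0.0, 0.0, 1.0]]
side [[-0.98, -0.07, 0.17, 0.34], [-0.18, 0.48, -0.86, 1.15], [-0.02, -0.87, -0.49, 0.73], [0.0, 0.0, 0.0, 1.0]]
wrist [[0.35, -0.9, -0.28, 0.3], [-0.94, -0.33, -0.1, -0.58], [-0.0, 0.29, -0.96, 0.37], [0.0, 0.0, 0.0, 1.0]]
```

```bash
python3 - <<'E'
import cv2,numpy as np
t=cv2.imread('pics/top0.png');s=cv2.imread('pics/side0.png')
cv2.imwrite('pics/t1.png',cv2.resize(t[100:340,200:520],None,fx=2.5,fy=2.5,interpolation=cv2.INTER_CUBIC))
cv2.imwrite('pics/s1.png',cv2.resize(s[110:310,200:467],None,fx=3,fy=3,interpolation=cv2.INTER_CUBIC))
E
```

```text
(no output)
```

View pics/t1.png

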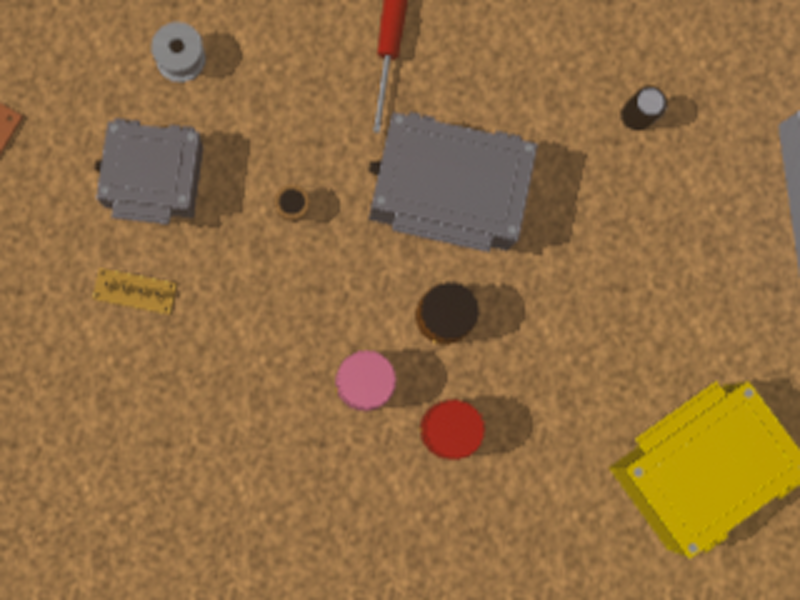

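View pics/s1.png

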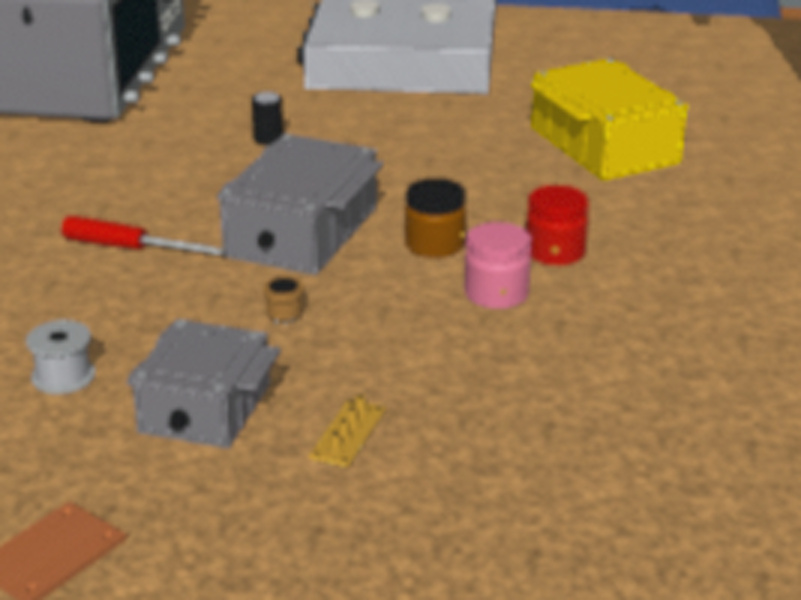

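Amber canister: top-view crop (448,312), full picture about (379,225), in front of the larger grey box, whose lid screws are at crop (397,119), (530,148), (381,200) and (513,231). The pink and red look-alikes stand nearer the robot, and the yellow box is at the lower right. The smaller box is on the left, so I push right (-y).

```bash
cat >> h.py <<'E'
from scipy.spatial.transform import Rotation as R
from scipy.optimize import least_squares
E
python3 - <<'E'
from h import *
S=np.array([[397,119],[530,148],[381,200],[513,231]])/2.5+[200,100]
W=np.array([onz('top',s,.068) for s in S]); print(W.round(4).tolist(),'centre',W.mean(0).round(4))
y=(W[0]-W[1])+(W[2]-W[3]); th=np.arctan2(-y[0],y[1]); x=(W[0]-W[2])+(W[1]-W[3]); print('yaw',np.degrees(th),np.degrees(np.arctan2(x[1],x[0])))
obs=[('top',(378,179),(0,0,0)),('top',(374,198),(-.068,0,.062)),('side',(296,188),(0,0,0)),('side',(324,174),(-.068,0,.062)),('side',(283,166),(.054,0,.06))]
def T(p,q): c,s=np.cos(p[2]),np.sin(p[2]); return np.array([p[0]+c*q[0]-s*q[1],p[1]+s*q[0]+c*q[1],q[2]])
f=lambda p:np.concatenate([*[(proj(c,T(p,q))[0]-uv)for c,uv,q in obs],[(p[2]-th)*100]])
r=least_squares(f,[.637,-.16,th],loss='soft_l1'); print(r.x,f(r.x).round(1))
p=np.array([W.mean(0)[0],W.mean(0)[1],th])
print('resid screws pose',f(p).round(1))
can=least_squares(lambda q:np.r_[proj('top',[q[0],q[1],.03])[0]-(379,227),proj('side',[q[0],q[1],.03])[0]-(346,183)],[.49,-.16]); print('can',can.x,can.fun)
t=(onz('top',np.array([448,311])/2.5+[200,100],.06));print('can top',t)
for n,b in (('fit',r.x),('screw',p)):
    d=can.x-b[:2];c,s=np.cos(b[2]),np.sin(b[2]);print(n,'can in box',c*d[0]+s*d[1],-s*d[0]+c*d[1])
im=cv2.imread('pics/top0.png');i2=cv2.imread('pics/side0.png')
for k,(c,im) in enumerate((('top',im),('side',i2))):
  im=cv2.resize(im,None,fx=3,fy=3)
  for b,col in ((r.x,(0,255,0)),(p,(0,0,255))):
    for P in ([(-.05,-.075,0),(-.05,.075,0),(.05,.075,0),(.05,-.075,0)],[(-.05,-.075,.062),(-.05,.075,.062),(.05,.075,.062),(.05,-.075,.062)],[(-.068,-.05,.062),(-.068,.05,.062)]):
      cv2.polylines(im,[np.int32(proj(c,[T(b,q) for q in P])*3+1)],True,col,1)
  u=(proj(c,[*r.x[:2],.03])[0]*3).astype(int); (globals().__setitem__('o%d'%k,im[u[1]-150:u[1]+150,u[0]-250:u[0]+250]))
cv2.imwrite('pics/ov.png',np.vstack([o0,o1]))
E
```

```text
[[0.6927, -0.1134, 0.068], [0.6617, -0.2471, 0.068], [0.6087, -0.096, 0.068], [0.5766, -0.2271, 0.068]] centre [ 0.6349 -0.1709  0.068 ]
yaw -13.405417994210175 -12.479150089666016
[ 0.62974268 -0.16518225 -0.23310053] [-1.2 -1.5 -0.1  0.1  5.8 -1.  -1.4 -1.8  1.7 -0.   0.1]
resid screws pose [ 0.9 -3.5  2.1 -2.   4.5 -2.  -2.9 -2.8  0.5 -1.   0. ]
can [ 0.49533139 -0.16268426] [-0.66717327 -0.42768389  0.60847311 -1.4839252 ]
can top [ 0.49750896 -0.16141098  0.06      ]
fit can in box -0.13135314548537316 -0.028617944144032778
screw can in box -0.13771602262318045 -0.024358975981274705
```

View pics/ov.png

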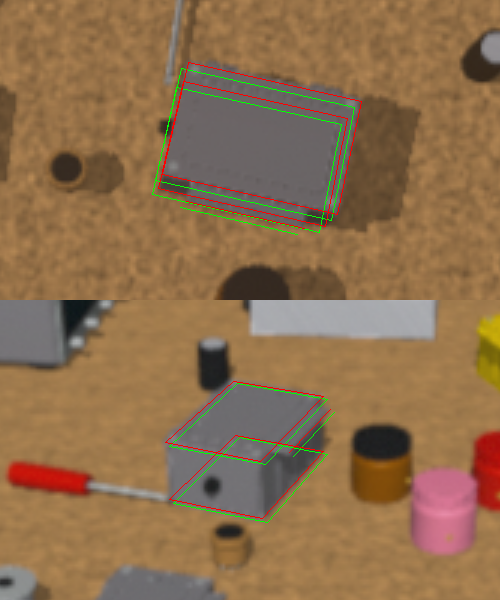

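The overlay shows both fits within a few mm, with the screw-based one (red) closer to the rim edge. I'll cradle-push the canister now and look at the box closer afterwards.

```bash
cat >> h.py <<'E'
B=np.array([.6335,-.1695,np.radians(-13.2)])
def bw(q,B=B): c,s=np.cos(B[2]),np.sin(B[2]); return np.array([B[0]+c*q[0]-s*q[1],B[1]+s*q[0]+c*q[1],q[2]])
def vw(v,B=B): return R.from_euler('z',B[2]).apply(v)
def quat(z,y,B=B):
    z,y=vw(np.array(z,float),B),vw(np.array(y,float),B); return R.from_matrix(np.c_[np.cross(y,z),y,z]).as_quat()
E
python3 - <<'E'
from h import *
can=(-.136,-.026)
best=None
for sgn in (1,-1):
    q=quat([0,0,-1],[sgn,0,0]); a=inverse_kinematics(bw([can[0],can[1]+.06,.16]),q); print(sgn,None if a is None else np.round(a,2))
    if a is not None:
        k=np.abs(np.array(a)-read_qpos()).max()
        if best is None or k<best[0]: best=(k,q)
q=best[1]
move_gripper(.026); print('gap',read_finger_gap())
move_ptp(bw([can[0],can[1]+.06,.16]),q)
movel(bw([can[0],can[1]+.06,.031]),q,speed=.12); print(read_eef_pos(),read_ft_force())
f0=read_ft_force()
for y in (.045,.035): movel(bw([can[0],can[1]+y,.031]),q,speed=.03); print(y,read_ft_force()-f0)
for yy in np.linspace(can[1]+.035,-.096,4)[1:]: movel(bw([can[0],yy,.031]),q,speed=.05); print(yy,(read_ft_force()-f0).round(2))
shot('side','s2')
for d in tip_of('side','canister_mid')[:4]: print(d['at'],round(d['confidence'],2),onz('side',d['at'],.03))
print(read_time_s())
E
```

```text
1 [ 0.55  0.28 -0.48  1.97  0.16  0.92 -0.24]
-1 [-0.93  0.69  1.38  2.03 -0.78  1.11 -2.56]
gap 0.02625665242859773
[ 0.50970013 -0.10545694  0.03175561] [0.31606692 0.14136516 0.04244948]
0.045 [-0.49820319 -0.31765538 -0.01200498]
0.035 [-0.85156225 -0.15146136 -0.69280928]
-0.026 [-0.14  0.02  0.04]
-0.061 [ 0.16  0.38 -0.27]
-0.096 [ 0.16  0.33 -0.09]
[383.5, 182.2] 0.9 [ 0.38934204 -0.17389134  0.03      ]
[366.2, 197.1] 0.7 [ 0.43054299 -0.07929697  0.03      ]
[358.9, 165.2] 0.64 [ 0.47145375 -0.27545967  0.03      ]
[249.6, 192.7] 0.43 [ 0.75658583 -0.05623535  0.03      ]
8.5083
```

Network puts the amber canister at about (0.471,-0.275), i.e. y = -0.14 in the box frame. Now retreat, check that the lift path is reachable, and take a wrist picture of the box.

```bash
cat >> h.py <<'E'
def path(phi,beta,s=.014,w=.011,tip=.019,back=0,clear=0):
    """TCP (box frame) with finger's upper flank under the lid at angle phi; clear = gap below lid"""
    H=np.array([.054,.060]);u=np.array([-np.cos(phi),np.sin(phi)]);m=np.array([np.sin(phi),np.cos(phi)])
    d=np.array([np.cos(beta),-np.sin(beta)]);n=np.array([np.sin(beta),np.cos(beta)])
    C=H+.122*u+.002*m+s*d if phi<beta else H+(.122-s)*u+.002*m
    P=C-w*n-clear*m-(tip+back)*d
    return np.array([P[0],0,P[1]])
E
python3 - <<'E'
from h import *
c=read_eef_pos();
movel(c+vw([0,.03,0]),speed=.06); movel(c+vw([0,.03,.15]),speed=.15)
for be in (30,40,50,60):
  for sg in (1,-1):
    b=np.radians(be);q=quat([np.cos(b),0,-np.sin(b)],[0,sg,0])
    res=[inverse_kinematics(bw(path(p,b)),q) for p in (0,.4,.8,1.2,1.6,1.9)]+[inverse_kinematics(bw(path(0,b,back=.05)),q)]
    print(be,sg,[r is not None for r in res], None if res[0] is None else np.round(res[0],2), None if res[5] is None else np.round(res[5],2))
q=quat([0,0,-1],[0,-1,0]); P=bw([-.14,0,.25]); a=inverse_kinematics(P,q); print(a)
move_ptp(P,q)
shot('wrist','w1'); 
for n,z in (('big_lip',.062),('big_hinge',.06),('big',0)):
    for d in tip_of('wrist',n)[:2]: print(n,d['at'],round(d['confidence'],2),onz('wrist',d['at'],z))
shot('top','t2')
for d in tip_of('top','canister_mid')[:4]: print(d['at'],round(d['confidence'],2),onz('top',d['at'],.03))
print(read_time_s())
E
```

```text
30 1 [True, True, True, True, True, True, False] [ 0.64  0.63 -0.47  2.46  3.    0.95 -1.24] [ 0.74  0.5  -0.62  2.16  2.79  0.54 -1.04]
30 -1 [True, True, True, True, True, True, False] [ 1.23  0.98 -1.04  2.44  2.88  1.    2.52] [ 0.91  0.57 -0.82  2.15  2.69  0.57  2.29]
40 1 [True, True, True, True, True, True, True] [ 0.86  0.57 -0.71  2.41  2.76  0.66 -0.99] [ 0.93  0.53 -0.85  2.07  2.18  0.38 -0.39]
40 -1 [True, True, True, True, True, True, False] [ 1.16  0.77 -1.03  2.4   2.6   0.75  2.53] [ 0.53  0.4  -0.38  2.09  2.54  0.24  2.24]
50 1 [True, True, True, True, True, True, True] [ 0.96  0.53 -0.83  2.33  2.32  0.43 -0.57] [ 0.57  0.39 -0.44  1.98  1.08  0.19  0.55]
50 -1 [True, True, True, True, True, True, True] [ 0.74  0.44 -0.6   2.34  2.49  0.36  2.31] [ 0.05  0.36  0.17  2.01 -0.31  0.09 -1.32]
60 1 [True, True, True, True, True, True, True] [ 0.29  0.35 -0.11  2.26  1.47  0.06  0.08] [ 0.74  0.47 -0.66  1.85  0.7   0.46  0.99]
60 -1 [True, True, True, True, True, True, True] [-0.91  1.06  1.37  2.31  4.41  0.9  -0.2 ] [ 0.21  0.38 -0.02  1.88  0.08  0.36 -1.67]
[ 0.48755811  0.1486786  -0.32224931  1.90357138  0.05273307  1.09745656
 -1.65660987]
big_lip [320.6, 108.9] 0.88 [ 0.56928564 -0.15486395  0.062     ]
big_lip [547.2, 212.0] 0.76 [ 0.40434516 -0.3759562   0.062     ]
big_hinge [603.8, 274.8] 0.86 [ 0.30548898 -0.44312651  0.06      ]
big [545.4, 227.9] 0.76 [ 0.34819191 -0.41756568  0.        ]
big [317.5, 46.0] 0.63 [ 0.6366909  -0.16707234  0.        ]
[343.9, 251.0] 0.97 [ 0.4336481  -0.07433647  0.03      ]
[422.0, 236.2] 0.39 [ 0.47047919 -0.27266919  0.03      ]
[378.5, 270.5] 0.37 [ 0.38479156 -0.16048234  0.03      ]
12.05
```

View pics/w1.png

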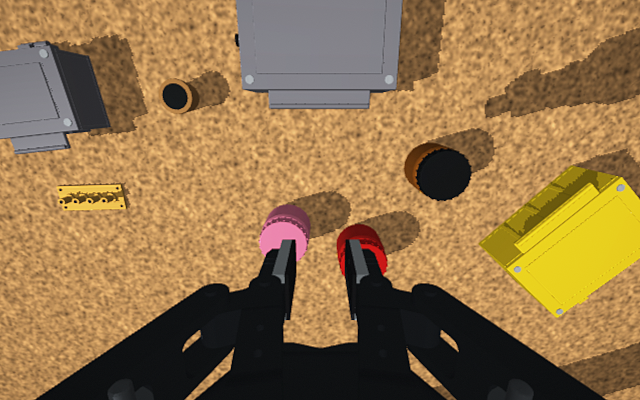

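Wrist picture: the lip's front edge is at row 108 (columns 268-370), square to the camera, which matches the pose estimate to 2 mm. The amber canister at (443,174) is right of the box and clear of it. Next I find a tilted configuration away from the wrist singularity.

```bash
python3 - <<'E'
from h import *
for be in (36,40,44,48):
    b=np.radians(be);q=quat([np.cos(b),0,-np.sin(b)],[0,-1,0])
    for pos in ([-.13,0,.22],[-.12,0,.30],[-.10,0,.26]):
        a=inverse_kinematics(bw(pos),q); print(be,pos,None if a is None else np.round(a,2))
    for bk in (.02,.035,.05):
        a=inverse_kinematics(bw(path(0,b,back=bk,clear=.008)),q); print('  back',bk,None if a is None else np.round(a,2))
print(path(0,np.radians(44)))
E
```

```text
36 [-0.13, 0, 0.22] None
36 [-0.12, 0, 0.3] [ 0.86 -0.26 -0.61  2.42  4.55  0.12  0.06]
36 [-0.1, 0, 0.26] [ 0.59 -0.11 -0.4   2.44  3.08  0.14  1.58]
  back 0.02 [0.12 0.47 0.04 2.49 3.08 0.77 1.56]
  back 0.035 None
  back 0.05 None
40 [-0.13, 0, 0.22] [ 0.85 -0.09 -0.65  2.48  3.22  0.14  1.43]
40 [-0.12, 0, 0.3] [ 0.44 -0.24 -0.24  2.4  -0.13  0.11 -1.51]
40 [-0.1, 0, 0.26] [ 1.12 -0.13 -0.88  2.38  4.34  0.08  0.3 ]
  back 0.02 [-0.08  0.44  0.26  2.48  3.17  0.64  1.42]
  back 0.035 [0.12 0.38 0.04 2.5  3.07 0.61 1.57]
  back 0.05 None
44 [-0.13, 0, 0.22] [ 1.12 -0.11 -0.9   2.43  4.3   0.06  0.35]
44 [-0.12, 0, 0.3] [ 0.47 -0.23 -0.27  2.35 -0.13  0.21 -1.51]
44 [-0.1, 0, 0.26] [ 0.56 -0.11 -0.37  2.35 -0.01  0.09 -1.62]
  back 0.02 [-0.08  0.4   0.26  2.45  3.19  0.5   1.41]
  back 0.035 [-0.08  0.35  0.26  2.48  3.18  0.48  1.43]
  back 0.05 [0.13 0.29 0.04 2.49 3.06 0.45 1.59]
48 [-0.13, 0, 0.22] [ 0.58 -0.09 -0.39  2.41  0.02  0.09 -1.65]
48 [-0.12, 0, 0.3] [ 0.5  -0.21 -0.3   2.3  -0.11  0.31 -1.52]
48 [-0.1, 0, 0.26] [ 0.55 -0.1  -0.35  2.31 -0.01  0.2  -1.61]
  back 0.02 [-0.08  0.36  0.27  2.42  3.23  0.36  1.38]
  back 0.035 [-0.08  0.32  0.27  2.44  3.21  0.34  1.41]
  back 0.05 [-0.08  0.27  0.27  2.46  3.19  0.31  1.44]
[-0.07923794  0.          0.05756055]
```

```bash
python3 - <<'E'
from h import *
move_gripper(0.0)
def show(t): print(t,'tcp',np.round(read_eef_pos(),3),'z',R.from_quat(read_tcp_rot()).as_matrix()[:,2].round(2),np.round(read_qpos(),2),round(read_time_s(),1))
move_j([.5,-.12,-.33,2.35,.05,.10,-1.65]); show('A')
move_j([.5,-.12,-.33,2.35,3.14,.10,1.5]); show('B')
b=np.radians(42);q=quat([np.cos(b),0,-np.sin(b)],[0,-1,0])
for bk in (.05,.045,.04):
    P=bw(path(0,b,back=bk,clear=.009)); a=inverse_kinematics(P,q); print(bk,P,None if a is None else np.round(a,2))
for ph in np.linspace(0,1.9,8):
    bb=np.radians(42-12*ph/1.9);a=inverse_kinematics(bw(path(ph,bb)),quat([np.cos(bb),0,-np.sin(bb)],[0,-1,0])); print(round(ph,2),None if a is None else np.round(a,2))
E
```

```text
A tcp [ 0.54  -0.138  0.266] z [ 0.71 -0.15 -0.69] [ 0.5  -0.12 -0.33  2.35  0.05  0.1  -1.65] 13.4
B tcp [ 0.577 -0.14   0.313] z [ 0.83 -0.17 -0.54] [ 0.5  -0.12 -0.33  2.35  3.14  0.1   1.5 ] 16.0
0.05 [ 0.52033761 -0.142958    0.08162759] [ 0.92  0.43 -0.77  2.48  2.71  0.56  2.14]
0.045 [ 0.52395516 -0.14380649  0.07828194] [ 0.93  0.45 -0.78  2.47  2.7   0.57  2.16]
0.04 [ 0.52757271 -0.14465498  0.07493628] [ 0.94  0.48 -0.8   2.46  2.69  0.58  2.19]
0.0 [ 0.99  0.61 -0.86  2.39  2.63  0.63  2.34]
0.27 [ 0.97  0.5  -0.84  2.4   2.66  0.57  2.26]
0.54 [ 0.96  0.43 -0.82  2.38  2.67  0.52  2.21]
0.81 [ 0.96  0.4  -0.83  2.35  2.66  0.49  2.2 ]
1.09 [ 0.98  0.42 -0.86  2.31  2.64  0.49  2.24]
1.36 [ 1.01  0.48 -0.91  2.25  2.61  0.52  2.32]
1.63 [ 1.05  0.57 -0.97  2.2   2.58  0.57  2.43]
1.9 [ 1.03  0.65 -0.96  2.15  2.62  0.61  2.46]
```

```bash
python3 - <<'E'
from h import *
b=np.radians(42);q=quat([np.cos(b),0,-np.sin(b)],[0,-1,0])
P=bw(path(0,b,back=.05,clear=.009)); U=P+[0,0,.07]
try: move_ptp(U,q)
except MotionError as e: print('U',e)
move_ptp(P,q); print(read_eef_pos(),np.round(read_qpos(),2)); f0=read_ft_force()
movel(bw(path(0,b,clear=.009)),q,speed=.04); print('in',read_ft_force()-f0,read_time_s())
movel(bw(path(0.1,b)),q,speed=.03); print('lift .1',read_ft_force()-f0)
shot('side','s3'); print(tip_of('side','big_lip')[:2])
w=shot('wrist'); s=cv2.imread('pics/s3.png')
cv2.imwrite('pics/c3.png',np.vstack([cv2.resize(s[120:230,230:430],(640,352)),cv2.resize(w[:,:,::-1],(400,250))[:,:].copy() if 0 else cv2.copyMakeBorder(cv2.resize(w[:,:,::-1],(384,240)),0,0,0,256,0)]))
print(read_time_s())
E
```

```text
[ 0.52148603 -0.14290513  0.08228926] [ 0.74  0.38 -0.59  2.48  2.8   0.54  1.99]
in [-0.04771529  0.10913708 -0.50050491] 18.525
lift .1 [-0.69038444 -0.26542043 -0.9390754 ]
[{'at': [323.1, 169.4], 'confidence': 0.71}, {'at': [385.0, 141.6], 'confidence': 0.58}]
19.5333
```

View pics/c3.png

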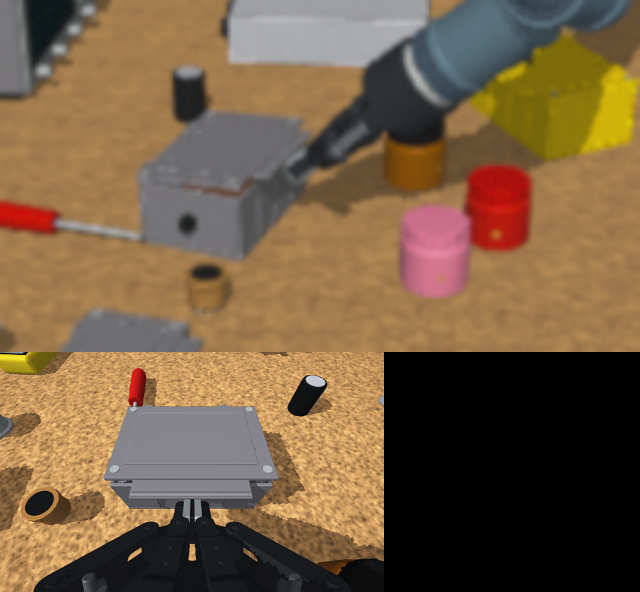

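The fingertips are centred under the lip, and the lid is already a few degrees up (a gap shows at its side edge). Continuing the arc.

```bash
python3 - <<'E'
from h import *
f0=read_ft_force()
for ph in np.linspace(.1,1.85,11)[1:]:
    b=np.radians(42-12*ph/1.9);q=quat([np.cos(b),0,-np.sin(b)],[0,-1,0])
    movel(bw(path(ph,b)),q,speed=.05); f=read_ft_force()-f0; print(round(ph,2),f.round(2),np.round(read_qpos(),2)[[3,5]])
    if np.linalg.norm(f)>9: print('STOP');break
pause(.5)
shot('side','s4'); print(read_time_s())
s=cv2.imread('pics/s4.png'); w=shot('wrist')
cv2.imwrite('pics/c4.png',np.vstack([cv2.resize(s[100:230,230:430],(640,416)),cv2.copyMakeBorder(cv2.resize(w[:,:,::-1],(288,180)),0,0,0,352,0)]))
E
```

```text
0.28 [-0.92 -0.66  0.73] [2.41 0.53]
0.45 [-0.42  0.17  0.35] [2.4 0.5]
0.62 [ 0.24 -0.25  0.76] [2.38 0.48]
0.8 [-1.05 -0.57  0.78] [2.36 0.46]
0.98 [-0.2  -0.86  0.84] [2.33 0.46]
1.15 [-0.73 -0.27  1.48] [2.3  0.46]
1.32 [-1.4   0.09  0.89] [2.27 0.46]
1.5 [-0.32 -0.56  1.51] [2.24 0.48]
1.68 [-0.12 -0.33  1.09] [2.2 0.5]
1.85 [-1.12 -0.21  0.9 ] [2.17 0.53]
25.4917
```

View pics/c4.png

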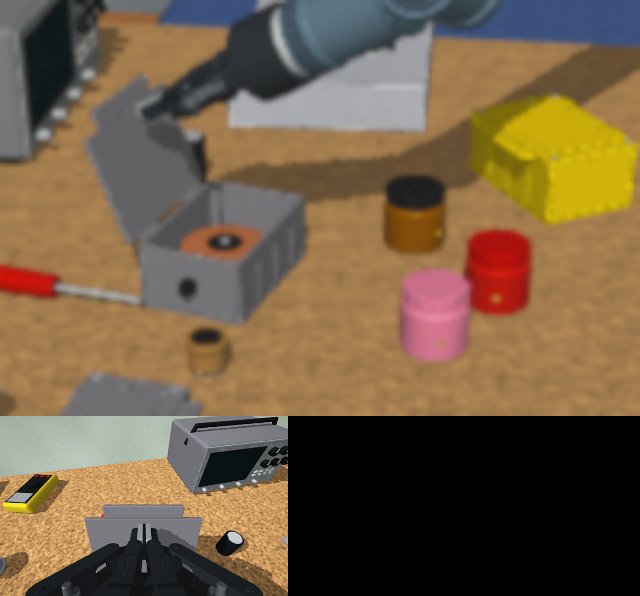

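The lid leans back past upright, with the fingertip at or near its underside. The canister stands upright at about (415,215) in the crop. Now retract straight back and check from both fixed cameras.

```bash
python3 - <<'E'
from h import *
b=np.radians(42-12*1.85/1.9);d=vw([np.cos(b),0,-np.sin(b)]);c=read_eef_pos()
for k in (.10,.07,.04):
    try: movel(c-vw([k,0,-.03]),speed=.08); print('back',k); break
    except MotionError as e: print(k,e)
try: movel(read_eef_pos()+[0,0,.10],speed=.1)
except MotionError as e: print(e)
pause(1.)
print(read_eef_pos(),read_ft_force(),read_time_s())
for cam in ('top','side'):
    shot(cam,cam+'5')
    for n,z in (('canister_mid',.03),('big',0),('small',0)):
        for e in tip_of(cam,n)[:4]: print(cam,n,np.round(e['at'],1),round(e['confidence'],2),onz(cam,e['at'],z).round(3))
t=cv2.imread('pics/top5.png');s=cv2.imread('pics/side5.png')
cv2.imwrite('pics/c5.png',np.vstack([cv2.resize(t[100:290,200:520],(505,300)),cv2.resize(s[90:290,180:517],(505,300))]))
H=[bw([.054,0,.06])+vw([.122*np.sin(a-np.pi/2),0,.122*np.cos(a-np.pi/2)]) for a in (1.6,1.8,1.95)]
print('lip pred side 1.6/1.8/1.95',proj('side',H).round(1).tolist(),tip_of('side','big_lip')[:3])
E
```

```text
back 0.1
[ 0.59866392 -0.16135616  0.29363371] [ 0.09146454  0.04234303 -0.29419058] 29.15
top canister_mid [346.8 252.2] 0.71 [ 0.431 -0.082  0.03 ]
top big [477.9 286.7] 0.77 [ 0.344 -0.416  0.   ]
top big [256.6 215.5] 0.68 [0.529 0.153 0.   ]
top big [374.8 177.2] 0.62 [ 0.63 -0.16  0.  ]
top big [354.6 127.9] 0.17 [ 0.767 -0.108  0.   ]
top small [261.7 169.7] 0.76 [0.652 0.142 0.   ]
side canister_mid [364.7 198.8] 0.82 [ 0.434 -0.069  0.03 ]
side canister_mid [382.4 184.5] 0.81 [ 0.392 -0.159  0.03 ]
side canister_mid [359.5 166.3] 0.78 [ 0.469 -0.268  0.03 ]
side big [402.5 157.5] 0.89 [ 0.341 -0.415  0.   ]
side big [295.9 187.4] 0.8 [ 0.647 -0.16   0.   ]
side small [266.9 242.6] 0.58 [0.657 0.134 0.   ]
lip pred side 1.6/1.8/1.95 [[280.6, 126.7], [273.2, 126.6], [268.0, 127.6]] [{'at': [268.5, 130.9], 'confidence': 0.98}, {'at': [384.5, 143.0], 'confidence': 0.97}]
```

View pics/c5.png

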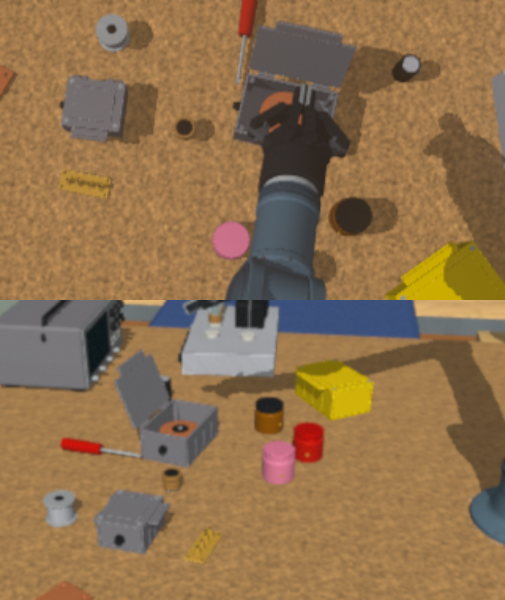

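The lip reads column 268.5 against a predicted 268.0 for 1.95 rad. The canister is at about (0.469,-0.268), y ≈ -0.13 in the box frame, and upright. The box and smaller box haven't moved, and the arm is clear.

```bash
python3 -c "
from bench import *
print(sign_off(), read_time_s())"
```

```text
the job is handed in; nothing more can be done
the job is handed in; nothing more can be done
```

The larger box's lid is open and leaning back on its hinge, the amber canister is clear of the box front, and the job is handed in. `sign_off` gave no verdict.

**What I did:**
- **Canister:** I pushed it about 110 mm to the right, low down, with two slightly spread fingertips. The wrist force changed by about 1 N.
- **Lid:** I lifted it by the front lip with the closed fingertips, along the hinge arc, to about 1.85 rad. It then fell back onto its stop. The wrist force changed by less than 2 N.
- **Finish:** I backed the arm off into free space. The clock was at about 29 s at my last reading.

**Last checks before handing in:**
- **Lid:** the side camera put the lip at column 268.5, against 268.0 predicted for 1.95 rad. Its row was about 3 pixels off the prediction.
- **Canister:** it stands upright at about y = -0.13 m in the box frame. That last fix came from the side camera only, because the network did not report the canister in the final top view. An earlier top view, taken after the push, agreed to within about 5 mm.
- **Everything else:** the larger box was found where it started, within the network's error of about 1 cm. The smaller box was shut and in place, and the other parts looked unmoved.
- **Arm:** the wrist force read about 0.3 N, so the robot was touching nothing.

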